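# Second weighing with the sides exchanged

## Robot

A 7-joint arm with a two-finger parallel gripper is mounted at the origin on a cart in front of the work surface, level with it; the furniture and walls round the work are solid. World frame = base frame: x ahead of the robot, y to its left, z up, the work surface at z = 0. Lengths are in m, angles in degrees, forces in N, time in s.
With the tool pointing down it reaches from about 0.425 to 1.025 m from the base axis. Payload 3.6 kg.
Tool frame: the origin (TCP) lies between the finger pads; the fingertips stand 17 mm ahead of it and the grasp point (between the pads) lies 2 mm behind it; z points along the fingers, y is the line along which they close (so a half turn about z gives the same grasp; the last joint's range is limited). The gripper opens to 85 mm and grips with 20 to 120 N. Pads are 22 mm wide; open, the fingers measure 114 mm over their backs; the gripper's body (76 mm by 85 mm) begins 54 mm behind the grasp point. The pads swing forward as they close: fully open they stand 13 mm farther back than shut.
Start: joints at [-78.696, 33.873, 2.773, 92.16, -1.908, 54.013, -1.931], TCP at [0.208, 0.695, 0.248] pointing down, gripper open.
Joint ranges: [-153.93, 153.93], [-27.13, 128.08], [-72.61, 78.16], [10.71, 143.7], [-87.88, 267.88], [4.46, 118.87], [-176.78, 176.78]. Speed limits (degrees/s): [147.25, 147.25, 180, 180, 180, 180, 180].

## Interface

Orientations are given as [roll, pitch, yaw] about the fixed x, y, z axes, in that order (R = Rz(yaw) Ry(pitch) Rx(roll)).
In Python, from bench import movep, move_straight, move_j, let_go, close_gripper, wait, ik, observe, camera, IKError, close_job gives the robot as it stands. Calls block until the motion is done:
- movep(position, orientation): joint-space move of the TCP to a pose.
- move_straight(position, rot=None, feed=0.15): straight line of the TCP; rot=None keeps the orientation; feed is the mean speed in m/s.
- move_j(angles): joint-space move.
- let_go() and close_gripper(f_grip=None): open the fingers fully, or close them until they stop; f_grip is the grip in N (None keeps the last).
- wait(seconds).
- ik(position, orientation): joint angles nearest the present ones, or None.
- observe(): the state.
- camera(name): name is "side" or "top" or "wrist"; returns a dict with "pixels" (420x560x3 uint8, blue, green, red), "fovy" (degrees; the focal length in pixels is half the picture's height over the tangent of half this angle, whatever the lens; pixels are square), "cx", "cy" (the principal point, pixels), "origin" and "orientation" of the camera in the world; the wrist camera has in their place "mount" (4x4, takes a point from camera to tool coordinates, whose origin is the TCP and whose axes are the flange's). Camera axes: x right, y down, z forward; pixel columns grow to the right and rows downward; lengths in m; the calibration is good to about 2 mm. A picture is of the moment at which its call begins: read the wrist's pose just before it. There is no depth.
A pose or a line that the arm cannot do raises IKError and nothing moves.
- close_job(): hands the job in; it is judged then, once.
The state is a dict: "t": time; "qpos": joint angles; "qd": joint speeds; "tau": joint torques, N m; "tool_pos": TCP position; "tcp_rot": TCP orientation; "force": force on the tool from outside, world axes, zero at the start; "ft_torque": the same for the moment, N m; "gripper_width": opening from 0.0 (shut) to 1.0 (fully open); "grip_force": force on a finger pad.
Only numpy, scipy, OpenCV 4.12 (cv2) and the standard library are available. Lean on these libraries where they do the work, as an engineer would, in place of code of your own. Each camera call takes 0.05 s, during which the arm holds its last target. There are 200 camera calls.

## Task

Repeat the weighing on the two-pan balance with the sides exchanged. First take the two brass weights off their pan and put each into its own well in the wooden block; then move the short angle offcut to the middle of the freed pan, lying like a roof as before, and nest the long one over it along the V, ends even on both sides; finally stand both weights on the pan the offcuts came from, so that the balance comes level. Nothing may be put down on the bench on the way.

Things in the scene. Friction and masses are not known exactly. Their poses are not given: they have to be found in the camera images.
- offcut_short: The shorter of two dark steel angle offcuts (equal-leg angle, legs 35 mm, 5 mm thick), 49 mm long, 125 g. It lies like a roof: ridge up, leg edges down. Origin: centre of its underside (height of the leg edges); y along the ridge, z up; 49.5 mm wide across x, ridge 28 mm above the origin. Its two flat ends (at y = +/-24.5 mm) can be pinched from above.
- offcut_long: The longer angle offcut, same section, 69 mm long, 175 g, with two small drilled pits on one leg. Origin and axes as for the short one; its ends are at y = +/-34.5 mm. Nested over the short one its origin stands 7 mm above the short one's, 10 mm overhanging at each end when even.
- weight_large: The large brass knob weight, 200 g: upright cylinder 38 mm in diameter and 22 mm high with a knob of 24 mm on top, 37.5 mm high in all. Origin: centre of its underside.
- weight_small: The small brass knob weight, 100 g: cylinder 27 mm in diameter and 19 mm high with a knob of 16 mm on top, 34.5 mm high in all. Origin: centre of its underside.
- pan_left: Left (+y side) pan of the two-pan balance: flat round steel pan, 140 mm in diameter, 2.5 mm rim. Origin: centre of its floor, 72 mm above the bench when level; y points along the beam away from the right pan, x across the beam, z up. It stays horizontal and rises or sinks at most 6 mm. The pan centres are 190 mm apart; an index plate between them reaches 85 mm above the bench.
- pan_right: Right (-y side) pan, like the left one, axes parallel to its (y points toward the left pan). At the start the two offcuts lie side by side on one of the pans, 28 mm to either side of its centre across the beam, ridges along the beam, and the two weights stand likewise on the other; which pan, and which piece is in front, differs.
- beam (a joint): Tilt of the balance beam, rad: 0 is level, positive when the left pan is up, stops at +/-0.06. Both loads weigh 300 g; an excess of 20 g on one side drives it to the stop.
- weight_block: Wooden weight block, fixed on a 4 mm glass plate on the bench to the left of the balance, 76 x 130 x 25 mm, two round wells 8 mm deep in its top. Origin: centre of its underside; y along the 130 mm.
- weight_block_hole0 (a point): Centre of the mouth of the large well, 47 mm in diameter, for the large weight; 29 mm above the bench, well floor 8 mm below it; axes as the block's.
- weight_block_hole1 (a point): Centre of the mouth of the small well, 36 mm in diameter, for the small weight; same heights and axes. The large weight does not go into it.
Not all that is in view belongs to the job. Leave any turquoise look-alike of the offcut_short alone.

How it is judged:
By the outcome, as a careful person would: the job done as asked, in the order asked, and still so for the second after the job is handed in, with the robot touching nothing.
It also fails if it takes over 128 s, if anything falls off the work surface, if the arm or the gripper's body presses on something with over 40 N, if the wrist force passes 120 N, or if a joint passes its speed limit or range.

## Working session

There is one attempt and no reset: what is moved stays moved. The work goes in short steps, each a Python script; the robot and the scene stay as the last script left them, time stands still between calls to the robot, and variables do not carry over. Pictures are saved under pics/ and viewed, at most 14 in all, crops included, and the job is handed in when it is done.

```bash
mkdir -p pics; ls; cat > h.py <<'E'
import numpy as np,cv2
from bench import *
from scipy.spatial.transform import Rotation as R
def Rm(o):
    o=np.array(o,float)
    return o if o.shape==(3,3) else (R.from_quat(o) if o.size==4 else R.from_euler('xyz',o,degrees=True)).as_matrix()
def ray(c,u,v):
    f=c['pixels'].shape[0]/2/np.tan(np.radians(c['fovy'])/2)
    d=np.array([(u-c['cx'])/f,(v-c['cy'])/f,1.])
    return np.array(c['origin']),Rm(c['orientation'])@d
def onz(c,u,v,z):
    o,d=ray(c,u,v); return o+d*(z-o[2])/d[2]
def wcam():
    s=observe(); c=camera('wrist'); M=np.array(c['mount']); T=np.eye(4)
    T[:3,:3]=Rm(s['tcp_rot']); T[:3,3]=s['tool_pos']; W=T@M
    c['origin']=W[:3,3]; c['orientation']=W[:3,:3]; return c
E
python3 - <<'E'
from h import *
s=observe(); print({k:s[k] for k in s})
for n in('top','side'):
    c=camera(n); cv2.imwrite(f'pics/{n}0.png',c['pixels']); print(n,{k:c[k] for k in c if k!='pixels'})
    np.save(f'{n}0.npy',c,allow_pickle=True)
E
```

```text
pics
{'t': 0.0, 'qpos': array([-78.69607385,  33.92711343,   2.76808293,  92.23854623,
        -1.90710184,  54.01059111,  -1.93078688]), 'qd': array([ 0.04947557, -0.01648579,  0.04825712,  0.01924549,  0.07766675,
       -0.00376353, -0.15962617]), 'tau': array([ 4.40690974e-04, -5.48699892e+01,  1.54682927e+00, -1.98124248e+01,
        9.39904974e-03,  8.79517465e-03,  9.16053239e-06]), 'tool_pos': array([0.20763816, 0.6937934 , 0.24710979]), 'tcp_rot': array([-1.79870132e+02,  8.50125938e-03,  1.63343469e+02]), 'force': array([-0.42119783,  0.35911152,  1.07355454]), 'ft_torque': array([ 0.01808098, -0.03438322,  0.00146707]), 'grip_force': 0.0, 'gripper_width': 1.002596666155983}
top {'fovy': 56.77255255297028, 'cx': 284.0091104065451, 'cy': 203.42717519161033, 'origin': array([0.49521876, 0.04420629, 1.00073496]), 'orientation': array([-175.63485751,    0.22141779,  -90.73487075])}
side {'fovy': 56.132712842428084, 'cx': 284.86755052072124, 'cy': 207.47334928960947, 'origin': array([ 0.07864098, -0.64971519,  0.40320756]), 'orientation': array([-110.72198792,    0.65879943,  -35.08619998])}
```

View pics/top0.png

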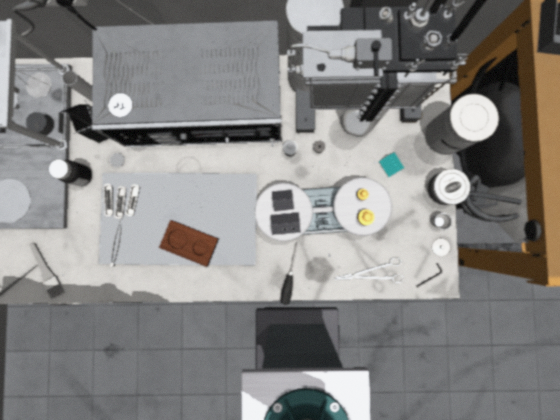

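View pics/side0.png

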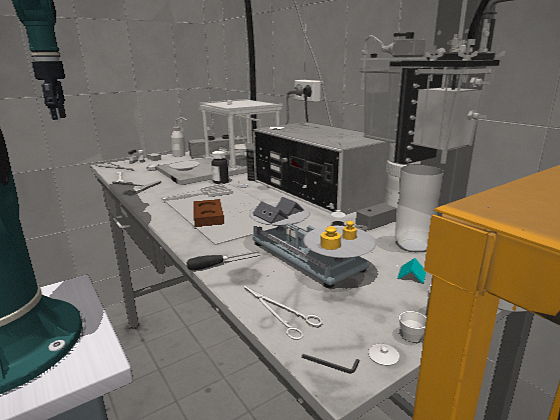

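Top view: the left pan holds the long offcut in front (285,223) and the short one behind it (283,200). The right pan holds the large weight in front (367,217) and the small one behind (363,195). The wood block is at (189,243). The turquoise look-alike at (391,164) is on the bench and wrongly coloured, so I leave it alone; the dark 49 mm piece on the pan is the short offcut.

```bash
python3 - <<'E'
from h import *
c=np.load('top0.npy',allow_pickle=True).item()
for n,u,v,z in [('block',189,243,.029),('panL',284,211,.07),('panR',362,206,.07),('long',285,223,.09),('short',283,200,.09),('large',367,217,.09),('small',363,195,.09),('rack_front',188,140,.0)]: print(n,onz(c,u,v,z).round(3))
for y in(.06,-.13,.28):
  for yaw in(0,90,-90,180):
    q=ik([.44,y,.30],[180,0,yaw]); print(y,yaw,None if q is None else np.round(q,0))
# move to view with camera
q=None
s=observe(); print(np.array(camera('wrist')['mount']).round(3), camera('wrist')['fovy'])
E
```

```text
block [0.474 0.285 0.029]
panL [0.548 0.047 0.07 ]
panR [ 0.558 -0.14   0.07 ]
long [0.519 0.045 0.09 ]
short [0.573 0.049 0.09 ]
large [ 0.53  -0.147  0.09 ]
small [ 0.582 -0.139  0.09 ]
rack_front [0.741 0.296 0.   ]
0.06 0 [-61.  15.  58. 125. -17.  48. -82.]
0.06 90 [-44.  11.  35. 125.  -9.  47.  -3.]
0.06 -90 [-10.  10.  -4. 124.   1.  47. 165.]
0.06 180 [-28.  10.  17. 124.  -4.  47.  81.]
-0.13 0 [-26.  13.  44. 123. -13.  48. -64.]
-0.13 90 [-34.  16.  56. 124. -18.  49.  33.]
-0.13 -90 [ -42.   22.   69.  124.  -26.   51. -137.]
-0.13 180 [-20.  12.  37. 123. -10.  47. 113.]
0.28 0 [ -75.   21.   50.  117.  -21.   51. -104.]
0.28 90 [-59.  17.  27. 116. -10.  49. -26.]
0.28 -90 [-21.  17. -20. 115.   7.  50. 135.]
0.28 180 [-42.  16.   5. 115.  -2.  49.  55.]
[[-0.001 -0.958 -0.286  0.072]
 [ 1.    -0.001  0.     0.001]
 [-0.    -0.286  0.958 -0.127]
 [ 0.     0.     0.     1.   ]] 64.31554135809348
```

```bash
cat >> h.py <<'E'
def snap(tag):
    wait(0.15); c=wcam(); cv2.imwrite(f'pics/{tag}.png',c['pixels']); np.save(f'{tag}.npy',c,allow_pickle=True); return c
def load(t): return np.load(t+'.npy',allow_pickle=True).item()
D=[180,0,180]
E
python3 - <<'E'
from h import *
ims=[]
for t,p in [('blk',[.46,.285,.22]),('pl',[.535,.047,.25]),('pr',[.54,-.14,.25])]:
    movep(p,D); s=observe(); print(t,s['t'],s['tool_pos'].round(4),s['tcp_rot'].round(2),s['qpos'].round(0)); ims.append(snap(t)['pixels'])
ims=[cv2.resize(i,(400,300),interpolation=cv2.INTER_AREA) for i in ims]; ims.append(ims[0]*0)
cv2.imwrite('pics/m1.png',np.vstack([np.hstack(ims[:2]),np.hstack(ims[2:])]))
E
```

```text
blk 1.9583 [0.4599 0.2865 0.2202] [ 1.7994e+02  2.0000e-02 -1.7989e+02] [-38.  23.   2. 117.  -1.  40.  55.]
pl 3.15 [0.5348 0.0489 0.2498] [ 1.7993e+02 -2.0000e-02 -1.7987e+02] [-13.  20.   4. 116.  -2.  43.  82.]
pr 4.125 [ 0.5403 -0.1379  0.2498] [ 1.7991e+02 -1.0000e-02 -1.7988e+02] [  5.  22.   6. 114.  -3.  44. 103.]
```

View pics/m1.png

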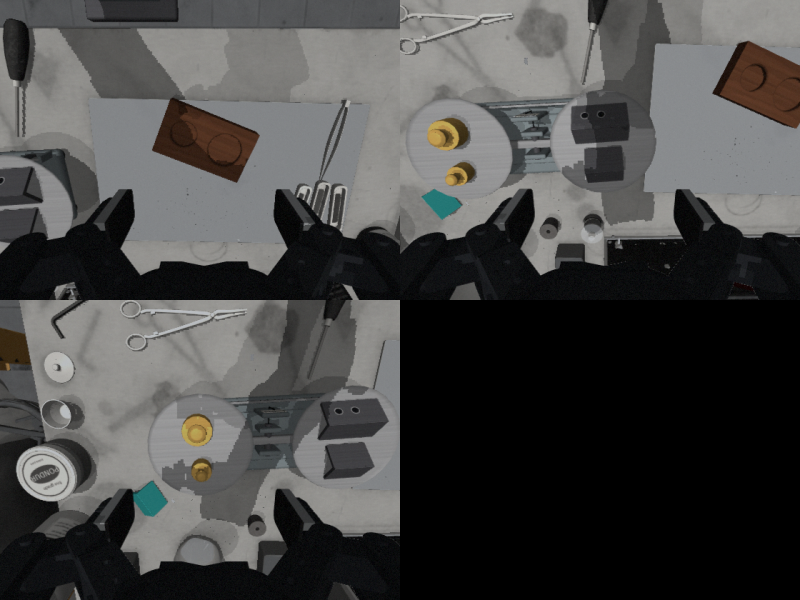

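The wrist views show the block with two wells at about (184,132) and (222,152) in the montage, the long offcut with its two pits in front of the short one, and the weights on the right pan. Next I segment them and enlarge.

```bash
cat > seg.py <<'E'
from h import *
def big(m): 
    cs=cv2.findContours(m.astype(np.uint8),cv2.RETR_EXTERNAL,cv2.CHAIN_APPROX_NONE)[0]
    return sorted(cs,key=cv2.contourArea,reverse=True)
def golds(c):
    h=cv2.cvtColor(c['pixels'],cv2.COLOR_BGR2HSV); m=(h[...,0]>12)&(h[...,0]<35)&(h[...,1]>110)&(h[...,2]>60)
    return [k for k in big(m) if cv2.contourArea(k)>60]
E
python3 - <<'E'
from seg import *
c=load('blk'); p=c['pixels']; h=cv2.cvtColor(p,cv2.COLOR_BGR2HSV)
m=((h[...,0]<14)|(h[...,0]>172))&(h[...,1]>90); k=big(m)[0]
r=cv2.minAreaRect(k); print('block',r); b=cv2.boxPoints(r)
print([onz(c,*q,.029).round(4)[:2] for q in b], np.mean([onz(c,*q,.029) for q in b],0).round(4))
for t in('pl','pr'):
    c2=load(t)
    for k in golds(c2)[:3]:
        (x,y),rr=cv2.minEnclosingCircle(k); print(t,'gold',x,y,rr,cv2.contourArea(k),onz(c2,x,y,.09).round(4))
    P=c2['pixels']; pt=onz
def crop(c,x,y,w=130,hh=98,s=3): return cv2.resize(c['pixels'][y-hh//2:y+hh//2,x-w//2:x+w//2],None,fx=s,fy=s,interpolation=cv2.INTER_CUBIC)
a=crop(c,288,196);l=load('pl');b=crop(l,282,195,160,150,3)
d=crop(load('pr'),280,200,160,150,3)
H=np.zeros((600,800,3),np.uint8);H[:a.shape[0],:a.shape[1]]=np.clip(a*1.6,0,255);
b2=cv2.resize(b,(380,356));d2=cv2.resize(d,(380,356))
cv2.imwrite('pics/c1.png',np.clip(crop(l,282,180,200,150,4)*1.5,0,255)); cv2.imwrite('pics/c2.png',np.clip(crop(c,288,196,170,120,4)*1.7,0,255)); cv2.imwrite('pics/c3.png',crop(load('pr'),282,200,200,150,4))
E
```

```text
block ((287.4511413574219, 196.6262664794922), (134.2597198486328, 78.69672393798828), 21.161258697509766)
[array([0.4851, 0.2126]), array([0.4135, 0.2435]), array([0.4595, 0.3636]), array([0.5376, 0.3394])] [0.4739 0.2898 0.029 ]
pl gold 66.06097412109375 186.98780822753906 28.2222843170166 1699.0 [ 0.5305 -0.1427  0.09  ]
pl gold 83.0 245.0 21.095121383666992 791.0 [ 0.5855 -0.1372  0.09  ]
pr gold 275.2655944824219 181.51490783691406 22.680435180664062 1457.0 [ 0.531  -0.1451  0.09  ]
pr gold 281.5979309082031 237.91236877441406 16.092750549316406 685.0 [ 0.584  -0.1395  0.09  ][ WARN:0@0.421] global loadsave.cpp:1063 imwrite_ Unsupported depth image for selected encoder is fallbacked to CV_8U.
```

View pics/c1.png

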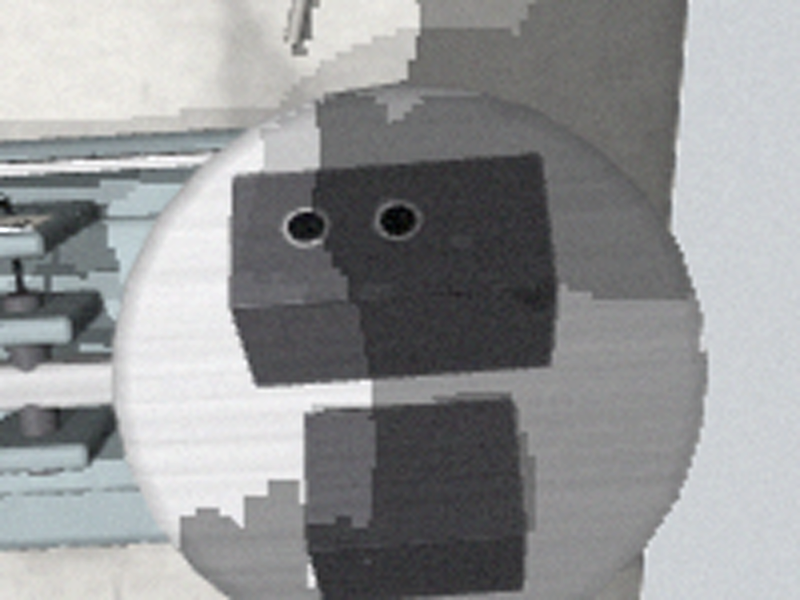

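View pics/c2.png

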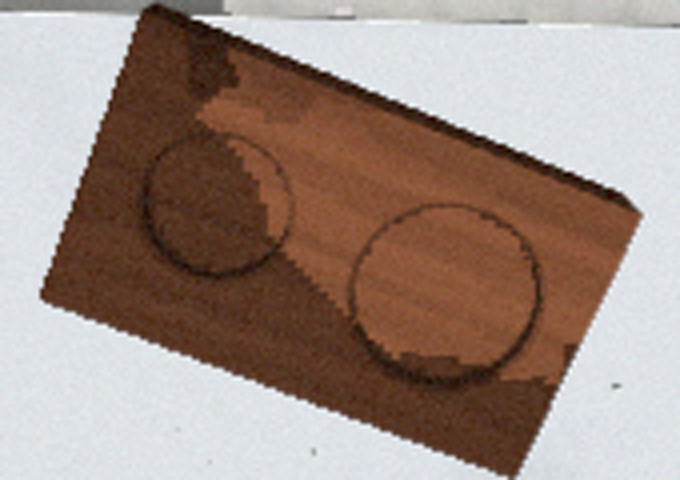

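View pics/c3.png

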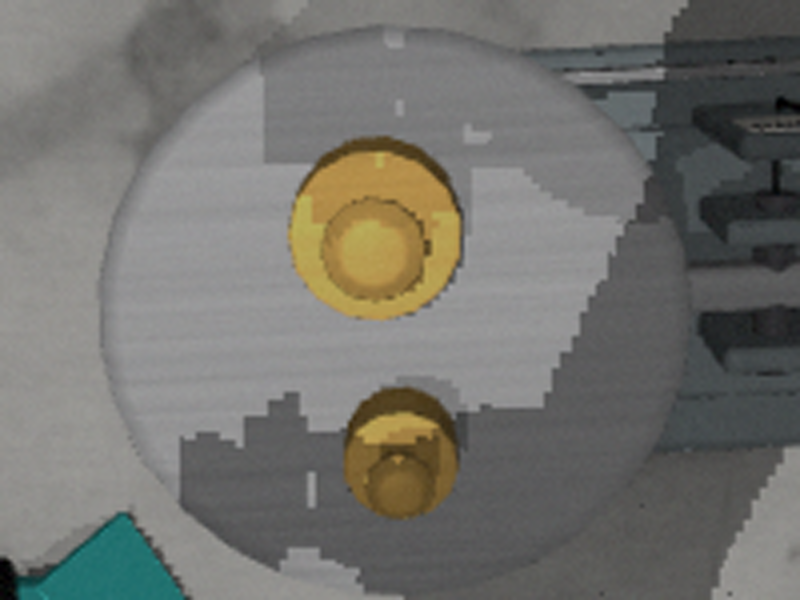

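```bash
cat > meas.py <<'E'
from seg import *
l,b,r=load('pl'),load('blk'),load('pr')
f=lambda c,o,z:(lambda u,v:onz(c,(u+.5)/4-.5+o[0],(v+.5)/4-.5+o[1],z))
A=f(b,(203,136),.029); hs=A(218.5,203.5); hl=A(446,293.5)
P=f(l,(182,105),.072)
lc=[P(*q) for q in[(233,177),(540,153),(258,385),(551,363)]]
sc=[P(*q) for q in[(304,412),(515,398),(325,599),(523,590)]]
def rep(n,c):
    d=[c[1]-c[0],c[3]-c[2]]; print(n,np.mean(c,0).round(4),'len',[np.linalg.norm(e).round(4) for e in d],'yaw',[np.degrees(np.arctan2(-e[0],e[1])).round(2) for e in d],'wid',np.linalg.norm(c[2]-c[0]+c[3]-c[1])/2)
rep('long',lc);rep('short',sc)
print('wells s,l',hs.round(4),hl.round(4),np.linalg.norm(hs-hl),'ydir',np.degrees(np.arctan2(-(hl-hs)[0],(hl-hs)[1])))
W=lambda z:f(r,(182,125),z)
wl=W(.1095)(373,248.5); ws=W(.1065)(401,484.5)
print('large',wl.round(4),'check',W(.094)(376.5,235).round(4),'small',ws.round(4),np.linalg.norm((wl-ws)[:2]))
for n,c,o,ux in(('L',l,(182,105),(113,705)),('R',r,(182,125),(101,690))):
    print('pan y',n,[f(c,o,.0745)(u,330)[1].round(4) for u in ux])
for t in ('top0',):
    c=load(t)
for n,c in(('pl',l),('pr',r)):
    g=golds(c)[0]
E
python3 meas.py
```

```text
long [0.5205 0.0454 0.072 ] len [np.float64(0.0694), np.float64(0.0693)] yaw [np.float64(4.61), np.float64(4.62)] wid 0.04892510405090472
short [0.577  0.0506 0.072 ] len [np.float64(0.0502), np.float64(0.0492)] yaw [np.float64(4.13), np.float64(3.0)] wid 0.04909978695535147
wells s,l [0.462  0.2594 0.029 ] [0.4848 0.3155 0.029 ] 0.060514826757600525 ydir -22.188460126090543
large [ 0.5312 -0.1449  0.1095] check [ 0.5318 -0.1446  0.094 ] small [ 0.5847 -0.1391  0.1065] 0.05383103414584052
pan y L [np.float64(-0.02), np.float64(0.1172)]
pan y R [np.float64(-0.2102), np.float64(-0.0712)]
```

```bash
cat >> meas.py <<'E'
print('R pan x', W(.0745)(395,27), W(.0745)(395,596)); print('L pan x',f(l,(182,105),.0745)(409,86))
for n,c in(('pl',l),('pr',r)):
    cv2.imwrite(f'pics/pan_{n}.png',cv2.resize(c['pixels'][100:300],None,fx=1.4,fy=1.4*2)) 
E
python3 meas.py | tail -2
python3 - <<'E'
import cv2
a=cv2.imread('pics/pr.png')[110:285,190:390]; cv2.imwrite('pics/c4.png',cv2.resize(a,None,fx=3.4,fy=3.4,interpolation=cv2.INTER_CUBIC))
E
```

```text
R pan x [ 0.48914862 -0.1408555   0.0745    ] [ 0.62864098 -0.14086033  0.0745    ]
L pan x [0.47865055 0.04846033 0.0745    ]
```

View pics/c4.png

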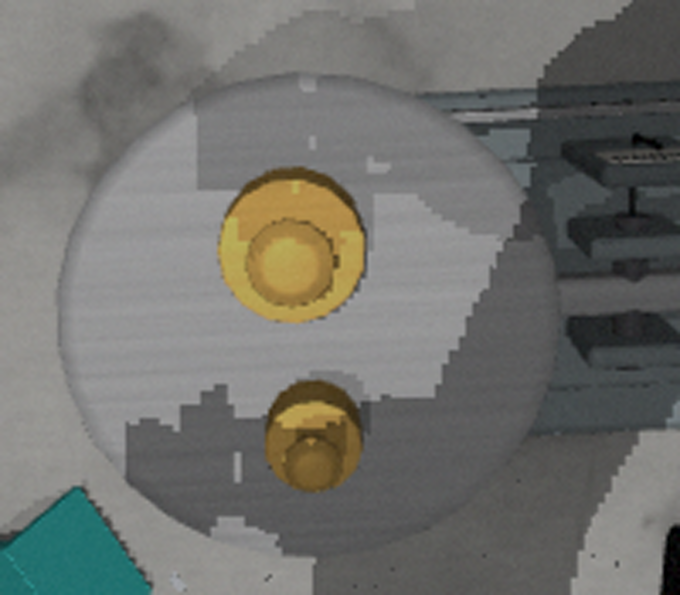

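```bash
python3 - <<'E'
from h import *
c=camera('wrist'); M=np.array(c['mount']); cv2.imwrite('pics/f.png',c['pixels'])
cv2.imwrite('pics/f1.png',cv2.resize(np.clip(c['pixels'][250:420,60:240].astype(float)*2,0,255).astype(np.uint8),None,fx=3.4,fy=3.4))
f=210/np.tan(np.radians(c['fovy'])/2)
for u,v in[(186,267),(387,267)]:
    d=M[:3,:3]@np.array([(u-c['cx'])/f,(v-c['cy'])/f,1]); o=M[:3,3]
    s=np.sign(d[1])
    for y in(.0425,.045): 
        t=(s*y-o[1])/d[1]; print(u,y,(o+t*d).round(4))
E
```

```text
186 0.0425 [ 0.0057 -0.0425  0.0039]
186 0.045 [ 0.0019 -0.045   0.0115]
387 0.0425 [ 0.0081  0.0425 -0.0011]
387 0.045 [0.0044 0.045  0.0064]
```

View pics/f1.png

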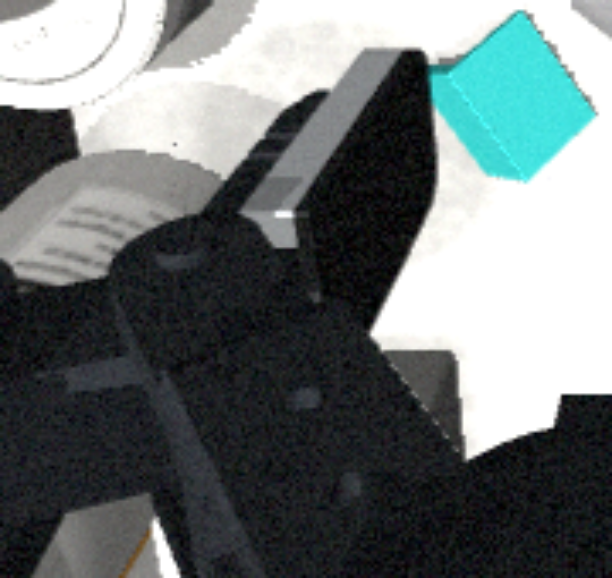

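```bash
cat >> h.py <<'E'
up=.20
def o(th): return [180,0,((180+th+180)%360)-180]
def goto(xy,z,th):
    movep([xy[0],xy[1],z],o(th))
def down(xy,z,feed,th):
    move_straight([xy[0],xy[1],z+.03],o(th),feed=.2); move_straight([xy[0],xy[1],z],o(th),feed=feed); wait(.2)
def rep(n):
    s=observe(); print(n,'t',round(s['t'],1),s['tool_pos'].round(4),'F',s['force'].round(1),'w',round(s['gripper_width'],3),'gf',round(s['grip_force'],1),flush=True); return s
def pick(xy,z,th,f=50):
    goto(xy,up,th); down(xy,z,.08,th); rep('at'); close_gripper(f); wait(.2); rep('grip')
    move_straight([xy[0],xy[1],z+.02],feed=.06); move_straight([xy[0],xy[1],up+.0],feed=.25); rep('up')
def place(xy,z,th,rel=True):
    goto(xy,up,th); down(xy,z,.05,th); rep('put')
    if rel: let_go(); wait(.1); move_straight([xy[0],xy[1],up],feed=.2); rep('off')
HS=np.array([.462,.2594]);HL=np.array([.4848,.3155])
L=np.array([.549,.048]);Rp=np.array([.559,-.141])
E
cat >> h.py <<'E'
WL,WS=.039,.037
E
python3 - <<'E'
from h import *
pick([.5314,-.1448],.072+WL,4)
place(HL,.0225+WL,50)
movep([.46,.285,.22],D); snap('b2'); 
E
```

```text
at t 5.9 [ 0.5317 -0.1449  0.1114] F [-1.  -0.4  0.2] w 1.0 gf 0.0
grip t 6.7 [ 0.5314 -0.1449  0.111 ] F [0.7 0.1 0.3] w 0.207 gf 48.8
up t 7.6 [ 0.5315 -0.1448  0.2006] F [-0.3 -0.2 -2.2] w 0.207 gf 49.0
put t 10.9 [0.4849 0.3156 0.0616] F [ 0.5  0.1 -1.1] w 0.204 gf 49.0
off t 12.6 [0.4841 0.3149 0.1992] F [-0.2 -0.2 -0.4] w 0.997 gf 0.0
```

View pics/b2.png

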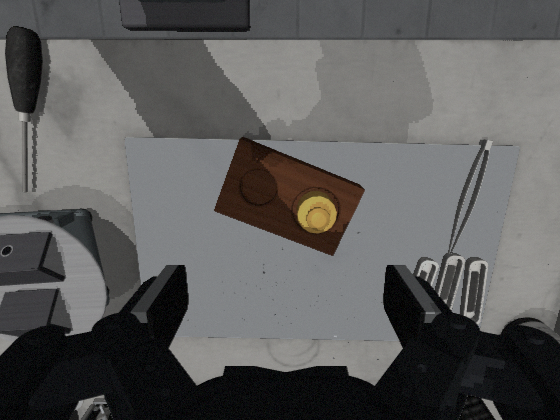

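Large weight sits in the large well, knob at (319,218). Now the small one, with its pan at about +6 mm.

```bash
python3 - <<'E'
from seg import *
c=load('b2'); g=golds(c)[0]; print(cv2.minEnclosingCircle(g),onz(c,319,218,.0585),onz(c,*cv2.minEnclosingCircle(g)[0],.043))
movep([.54,-.14,.25],D); c=snap('pr2'); g=golds(c)[0]; print(cv2.boundingRect(g),[(cv2.boundingRect(k)) for k in golds(load('pr'))])
x,y,w,h=cv2.boundingRect(g); print('knob ctr', onz(c,x+w/2-.5,y+h-1-.5*17.3,.1125))
pick([.585,-.139],.078+WS,4)
place(HS,.0225+WS,50)
movep([.46,.285,.22],D); snap('b3')
movep([.54,-.045,.25],D); snap('p3')
a=np.hstack([cv2.resize(load(t)['pixels'],(400,300),interpolation=cv2.INTER_AREA) for t in('b3','p3')]); cv2.imwrite('pics/m2.png',a)
E
```

```text
((315.88775634765625, 211.0102081298828), 22.09110450744629) [0.48433998 0.31609349 0.0585    ] [0.4825043  0.31457675 0.043     ]
(270, 224, 29, 34) [(254, 159, 43, 46), (268, 222, 29, 33)]
knob ctr [ 0.58433478 -0.13892807  0.1125    ]
at t 16.8 [ 0.5853 -0.1391  0.1153] F [0.3 0.1 0.2] w 0.998 gf 0.0
grip t 17.6 [ 0.5851 -0.1391  0.1151] F [ 0.3 -1.4  1.4] w 0.137 gf 48.7
up t 18.5 [ 0.5854 -0.139   0.2008] F [-0.1 -0.4 -1.5] w 0.132 gf 48.8
put t 21.7 [0.4621 0.2595 0.0597] F [ 0.  -0.2 -1.2] w 0.136 gf 48.8
off t 23.4 [0.4613 0.2589 0.1993] F [-0.2 -0.7  0.4] w 1.007 gf 0.0
```

View pics/m2.png

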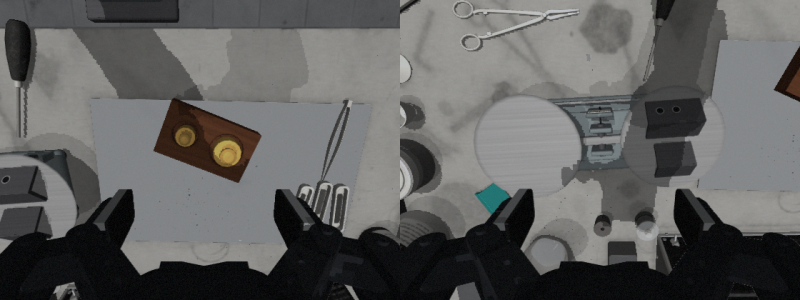

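```bash
python3 - <<'E'
from h import *
c=load('p3'); 
for u,v in[(104.5,204),(256,204),(180,133),(180,274.5)]: print(onz(c,u,v,.0805).round(4))
pick([.577,.0506],.066+.018,4)
E
```

```text
[ 0.5541 -0.2092  0.0805]
[ 0.5538 -0.0695  0.0805]
[ 0.4899 -0.134   0.0805]
[ 0.6261 -0.1459  0.0805]
at t 27.7 [0.5773 0.0506 0.0843] F [ 0.1 -0.1  0.8] w 0.999 gf 0.0
grip t 28.3 [0.5771 0.0506 0.0843] F [-1.4  0.4  5.3] w 0.559 gf 50.8
up t 29.3 [0.5766 0.0506 0.2   ] F [ 0.1  0.2 -1.9] w 0.557 gf 51.7
```

```bash
python3 - <<'E'
from h import *
place([.5585,-.1405],.0785+.018,4)
movep([.535,-.05,.25],D); snap('p4'); 
c=load('p4')['pixels']; cv2.imwrite('pics/p4c.png',cv2.resize(c[90:290,100:400],(800,533),interpolation=cv2.INTER_CUBIC)); rep('')
E
```

```text
put t 31.6 [ 0.5587 -0.1406  0.0967] F [ 0.3 -0.3 -1.4] w 0.56 gf 51.7
off t 32.8 [ 0.5579 -0.1402  0.1994] F [ 0.4 -0.1 -1.1] w 1.0 gf 0.0
 t 33.5 [ 0.5345 -0.0515  0.2489] F [ 0.3  0.  -0.3] w 1.002 gf 0.0
```

View pics/p4c.png

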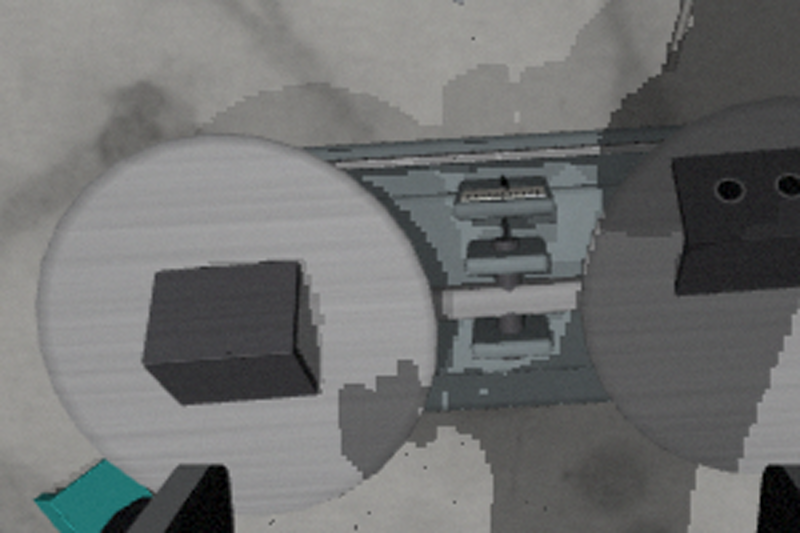

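The short offcut lies ridge-up near the centre of the right pan (crop centre about (232,333), pan x 38–437, y 135–513). Numeric check, then the long one.

```bash
python3 - <<'E'
from h import *
c=load('p4'); P=lambda u,v,z:onz(c,(u+.5)/2.667-.5+100,(v+.5)/2.6667-.5+90,z)
k=[P(*q,.078) for q in[(157,271),(298,262),(183,405),(318,391)]]
print('short',np.mean(k,0),[np.degrees(np.arctan2(-e[0],e[1])) for e in(k[1]-k[0],k[3]-k[2])],[np.linalg.norm(e) for e in(k[1]-k[0],k[3]-k[2],k[2]-k[0])])
r=[P(143,362,.106),P(296,352,.106)]; print('ridge',np.mean(r,0))
print('pan',[P(*q,.0805).round(4) for q in[(38,310),(437,310),(232,135),(232,514)]])
pick([.5205,.0454],.066+.017,4.3)
E
```

```text
short [ 0.55835336 -0.14111374  0.078     ] [np.float64(3.5804409400510733), np.float64(6.151912910735343)] [np.float64(0.048765364207908356), np.float64(0.04913358544516052), np.float64(0.04969377659528622)]
ridge [ 0.55722024 -0.13960983  0.106     ]
pan [array([ 0.5488, -0.2091,  0.0805]), array([ 0.5491, -0.0713,  0.0805]), array([ 0.4895, -0.1369,  0.0805]), array([ 0.6276, -0.1489,  0.0805])]
at t 35.3 [0.5209 0.0454 0.0834] F [ 0.8  0.2 -0.2] w 1.0 gf 0.0
grip t 35.8 [0.5207 0.0455 0.0837] F [-0.2  0.5  5.2] w 0.791 gf 54.4
up t 36.8 [0.5198 0.0454 0.1995] F [-0.8 -0.4 -2.1] w 0.796 gf 56.6
```

```bash
python3 - <<'E'
from h import *
xy=[.5583,-.1407]
place(xy,.0925,4.3,rel=False)
for z in(.0915,.0908):
    if observe()['force'][2]>1: break
    move_straight([*xy,z],feed=.02); wait(.3); rep(z)
let_go(); wait(.2); move_straight([*xy,.2],feed=.2)
movep([.535,-.05,.25],D); snap('p5'); 
c=load('p5')['pixels']; cv2.imwrite('pics/p5c.png',cv2.resize(c[90:290,100:400],(800,533),interpolation=cv2.INTER_CUBIC)); rep('')
E
```

```text
put t 39.1 [ 0.5584 -0.1408  0.0927] F [-0.7  0.9 -1.9] w 0.792 gf 56.6
0.0915 t 39.7 [ 0.5583 -0.1407  0.0915] F [ 0.5 -0.1 -2.5] w 0.789 gf 56.6
0.0908 t 40.2 [ 0.5583 -0.1407  0.0909] F [-1.8 -0.2  1.5] w 0.791 gf 56.9
 t 42.1 [ 0.5345 -0.0515  0.2489] F [-1.  -0.7 -0.1] w 0.999 gf 0.0
```

View pics/p5c.png

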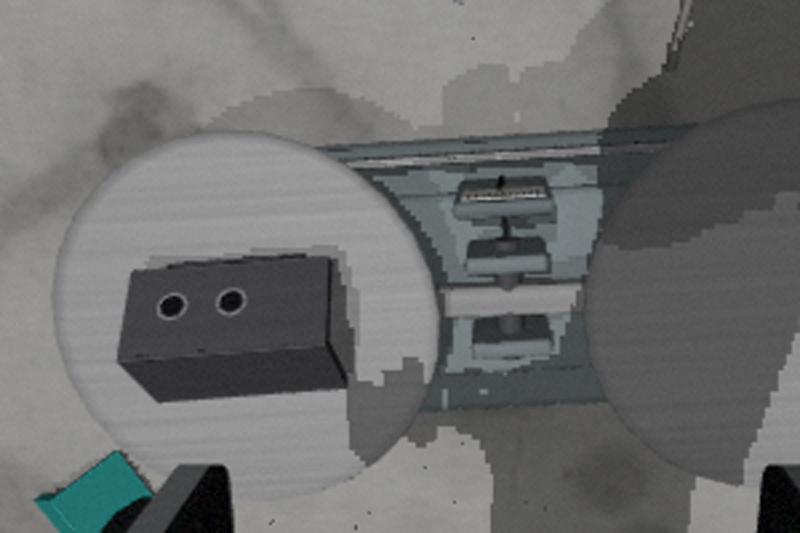

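```bash
python3 - <<'E'
from h import *
c=load('p5'); P=lambda u,v,z:onz(c,(u+.5)/2.667-.5+100,(v+.5)/2.6667-.5+90,z)
k=[P(*q,.073) for q in[(132,269),(328,258),(160,403),(347,388)]]
print('long',np.mean(k,0),[np.linalg.norm(e) for e in(k[1]-k[0],k[3]-k[2],k[2]-k[0])])
pick(HL+[-.001,0],.0212+WL,50)
place([.521,.0462],.079+WL,4)
pick(HS,.0212+WS,50)
xy=[.577,.0498]
place(xy,.079+WS,4,rel=False)
move_straight([*xy,.074+WS],feed=.015); wait(.3); rep('press')
let_go(); wait(.2); move_straight([*xy,.22],feed=.15)
movep([.50,.048,.27],D); wait(1.5); snap('p6'); rep('')
cv2.imwrite('pics/side6.png',camera('side')['pixels'][180:300,220:400].repeat(4,0).repeat(4,1))
E
```

```text
long [ 0.55893246 -0.14157591  0.073     ] [np.float64(0.06877725968400722), np.float64(0.06883761335755283), np.float64(0.05049193982166497)]
at t 45.0 [0.484  0.3157 0.0605] F [-0.2  0.  -0.1] w 1.002 gf 0.0
grip t 45.8 [0.4839 0.3155 0.0605] F [-1.2 -1.3  4.8] w 0.212 gf 49.3
up t 46.9 [0.483  0.3149 0.1991] F [-0.6 -0.3 -1.8] w 0.211 gf 48.9
put t 49.3 [0.5212 0.0462 0.1182] F [ 0.1 -0.2 -1.9] w 0.21 gf 48.9
off t 50.7 [0.5206 0.0463 0.1997] F [-0.8  0.2 -0.1] w 1.002 gf 0.0
at t 53.0 [0.4623 0.2596 0.0586] F [-0.3  0.   0.1] w 1.001 gf 0.0
grip t 53.9 [0.4622 0.2594 0.0583] F [0.9 0.7 1.7] w 0.137 gf 48.7
up t 55.0 [0.4613 0.2589 0.1992] F [ 0.3 -0.  -1.7] w 0.135 gf 48.7
put t 57.3 [0.5772 0.0498 0.1163] F [-0.8 -0.2 -1.1] w 0.135 gf 48.8
press t 58.1 [0.5771 0.0498 0.1111] F [ 0.  -0.2 -1. ] w 0.132 gf 48.8
 t 62.0 [0.5   0.048 0.27 ] F [-0.2 -0.  -0.9] w 0.999 gf 0.0
```

View pics/side6.png

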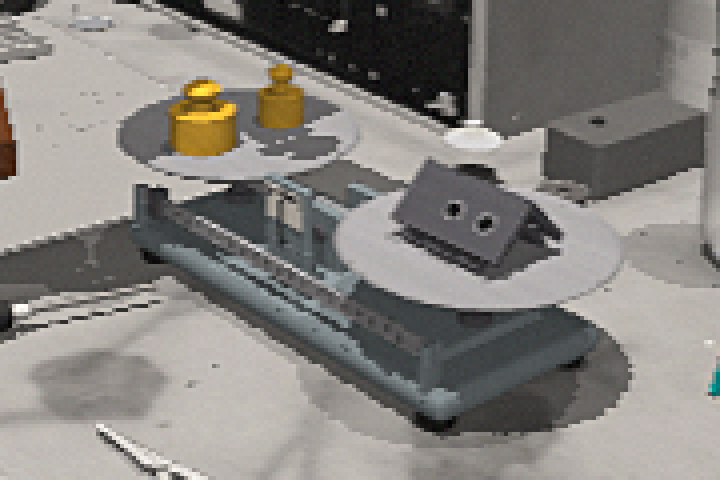

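View pics/p6.png

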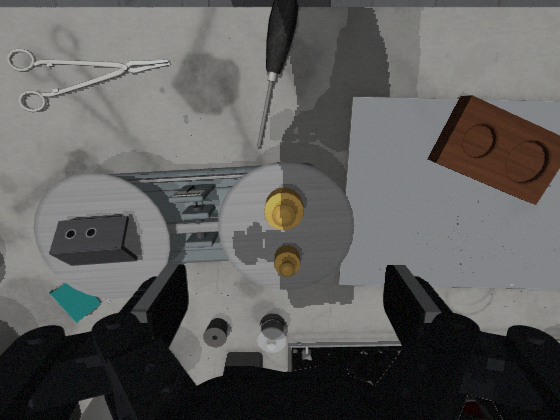

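Side view: the weights stand on the left pan and the long offcut is nested over the short one on the right pan. The pans look equally high (both 135 px wide in the wrist view). One numeric check of the level against the start picture.

```bash
python3 - <<'E'
from h import *
a=load('side0')['pixels']; b=camera('side')['pixels']
for n,(y0,y1,x0,x1) in {'Rrim':(225,262,362,380),'Lrim':(200,226,247,258),'base':(255,290,255,300)}.items():
    # vertical shift by template matching, subpixel
    t=a[y0:y1,x0:x1]; s=b[y0-6:y1+6,x0:x1]
    r=cv2.matchTemplate(s,t,cv2.TM_CCOEFF_NORMED)[:,0]; i=int(r.argmax())
    d=0 if i in(0,len(r)-1) else (r[i-1]-r[i+1])/(2*(r[i-1]-2*r[i]+r[i+1])); print(n,i-6+d,r.max())
E
```

```text
Rrim -0.03087492 0.9982506
Lrim -0.16908701 0.61832327
base 0.021689553 0.99803996
```

The right pan's rim is within 0.03 px of its level start position, so the balance is level. Handing in.

```bash
python3 -c "
from h import *
rep('end'); print(close_job())"
```

```text
end t 62.1 [0.5   0.048 0.27 ] F [-0.6  0.5 -0.1] w 1.003 gf 0.0
the job is handed in; nothing more can be done
None
```

The job is handed in at 62 s of the 128 s allowed: the weights went into their wells, the short offcut now lies in the middle of the right pan with the long one nested evenly over it, both weights stand on the left pan, and the balance is level.

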